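# Coast test: flick the free wheel and brake it on its mark

### The job

Test the bearing of the wheel on the stand: flick it with the fingertips (its black studs give a purchase) so that it spins, and let it run untouched until its red mark has passed the green block at least twice. Then brake it with a fingertip pressed lightly on the flat white rim, so that it stops with the red mark opposite the green block, and finish with the fingertip still resting there to hold it. Grasp nothing, do not shift or tip the stand, and leave the things around it where they are.

Things in the scene. Friction and masses are not known exactly. Their poses are not given: they have to be found in the camera images.
- hub (a point): Centre of the wheel, on its vertical axis, at the height of its flat upper face (76 mm above the table). The wheel is a level disc, 180 mm across, 14 mm thick: yellow inside a radius of 60 mm, flat white rim from 60 to 90 mm (where to brake). A steel cap 28 mm across stands 8 mm above the face at the centre.
- mark (a point): The red mark: a radial red stripe 9 mm wide on the white rim; this point is on the stripe, 80 mm from the axis, at the height of the wheel's upper face.
- gate (a point): Fixed to the stand: the point over the rim, 80 mm from the axis, right opposite the middle of the green block. The mark's point coincides with it when the mark is exactly opposite. The block is 28 mm wide along the rim, stands from 104 to 120 mm from the axis, and its top is 8 mm below the wheel's upper face.
- spinner (a joint): Angle of the wheel on the stand, rad, growing counter-clockwise seen from above; 0 and every whole turn (2 pi) put the red mark exactly opposite the green block. It counts on past a turn. The bearing is nearly free: once flicked to about 4 rad/s the wheel coasts for several turns, slowing over 10 to 20 s; it has no preferred resting angle.
- rim: The wheel's disc with the white rim (it turns with the wheel); origin on the axis at the underside, 14 mm below the upper face; x axis points to the red mark, z up. The bearing is sprung: pressed from above the wheel dips about 1 mm for every 4 N, 6 mm at most (then a hard stop), and stays level; a press of a few newtons brakes it at once.
- wheel: The whole turning wheel with rim and three upright black studs, 12 mm across, 26 mm tall above the upper face, on a circle of radius 42 mm at 60, 180 and 300 degrees counter-clockwise (from above) from the red mark. Origin on the axis at its underside, 14 mm below the upper face; x axis to the red mark, z up.
- stand: The stand: a loose 3 kg round steel foot, 200 mm across and 20 mm thick, with a column under the wheel; origin at the middle of the underside, x axis to the green block. It slides if pushed hard.
- spare_wheel: loose spare robot-car wheel lying flat beside the stand, black tyre and yellow hub, 66 mm across, 26 mm high; leave alone
- bracket: loose white printed L-bracket beside the stand, 70 x 35 mm, 45 mm high; leave alone
- screwdriver: loose screwdriver lying on the table; leave alone
- parts_tray: loose blue open tray, 160 x 120 mm, 35 mm high; leave alone
- screw_jar: loose clear jar with red lid, 52 mm across, 60 mm high; leave alone
- gear: loose orange printed gear lying flat, 68 mm across, 20 mm high; leave alone
Not all that is in view belongs to the job. What is shaped like the stand but orange or pink is not meant.

How it is judged:
By the outcome, as a careful person would: the job done as asked, in the order asked, and still so for the second after the job is handed in, while the arm keeps its last pose, push and grip.
It also fails if it takes over 54 s, if anything falls off the work surface, if the arm or the gripper's body presses on something with over 40 N, if the wrist force passes 120 N, or if a joint passes its speed limit or range.

### The arm

A 6-joint arm with a two-finger parallel gripper is mounted at the origin on the work surface. World frame = base frame: x ahead of the robot, y to its left, z up, the work surface at z = 0. Lengths are in mm, angles in rad, forces in N, time in s.
With the tool pointing down it reaches from about 325 to 925 mm from the base axis. Payload 3.1 kg.
Tool frame: the origin (TCP) lies midway between the tips of the shut fingers; the grasp point (between the pads) lies 19 mm behind it; z points along the fingers, x is the direction in which the jaws open and shut, and the axes are right-handed (so a half turn about z gives the same grasp; the last joint's range is limited). The gripper opens to 85 mm and grips with 20 to 120 N. Pads are 22 mm wide; open, the fingers measure 114 mm over their backs; the gripper's body (76 mm by 85 mm) begins 54 mm behind the grasp point. The pads swing forward as they close: fully open they stand 13 mm farther back than shut.
Start: joints at [1.081, 0.217, 1.613, -0, 1.311, -0.112], TCP at [230.53, 580.943, 231.3] pointing down, gripper open.
Joint ranges: [-2.75, 2.75], [-0.78, 2.1], [0.31, 2.55], [-1.13, 4.27], [0.13, 2.63], [-2.58, 2.58]. Speed limits (rad/s): [2.79, 2.79, 3.14, 3.14, 3.14, 3.14].

### API

Orientations are given as a 3x3 rotation matrix whose columns are the frame's x, y, z axes.
In Python, from workcell import manip gives the robot as it stands. The module is installed in compiled form; this text tells all that it offers. Calls block until the motion is done:
- manip.movep(position, orientation): joint-space move of the TCP to a pose.
- manip.move_l(position, rot=None, vel=150, force_limit=None): straight line of the TCP; rot=None keeps the orientation; vel is the mean speed in mm/s. With force_limit (N) it stops when the force on the tool has changed by that much, and returns True; else False.
- manip.move_j(angles): joint-space move.
- manip.set_gripper(opening): finger opening in mm; the grip force is fixed at half the most; returns when the fingers have stopped.
- manip.sleep(seconds).
- manip.solve_ik(position, orientation): joint angles nearest the present ones, or None.
- manip.sense(): the state.
- manip.grab_frame(name): name is "scene" or "top"; returns a dict with "pixels" (420x560x3 uint8, red, green, blue), "intrinsics" (3x3 intrinsics, pixels), "pose" (4x4, takes a point from camera to world coordinates). Camera axes: x right, y up, looking along -z (the intrinsics and any distortion apply to the point x, -y, -z); pixel columns grow to the right and rows downward; lengths in mm; the calibration is good to about 2 mm. A picture is of the moment at which its call begins. There is no depth.
A pose or a line that the arm cannot do raises manip.Unreachable and nothing moves.
- manip.hand_in(): hands the job in, once; it reports no verdict.
The state is a dict: "time": time; "joint_positions": joint angles; "joint_vel": joint speeds; "tau": joint torques, N m; "ee_pos": TCP position; "orientation": TCP orientation; "force": force on the tool from outside, world axes, zero at the start; "ft_torque": the same for the moment, N m; "opening": finger opening in mm.
Only numpy, scipy, OpenCV 4.12 (cv2) and the standard library are available. Lean on these libraries where they do the work, as an engineer would, in place of code of your own. Each camera call takes 0.05 s, during which the arm holds its last target. There are 200 camera calls.

## Working session

There is one attempt and no reset: what is moved stays moved. The work goes in short steps, each a Python script; the robot and the scene stay as the last script left them, time stands still between calls to the robot, and variables do not carry over. Pictures are saved under pics/ and viewed, about 8 in all and at most 12, crops included, and the job is handed in when it is done.

```bash
mkdir -p pics; ls; python3 - <<'E'
from workcell import manip
import cv2,numpy as np
s=manip.sense();print(s['time'],s['ee_pos'],s['force'],s['opening'])
ims=[]
for n in("scene","top"):
    f=manip.grab_frame(n);print(n,f['intrinsics'].tolist() if hasattr(f['intrinsics'],'tolist') else f['intrinsics'],np.round(f['pose'],3).tolist(),[k for k in f])
    cv2.imwrite(f'pics/{n}0.png',f['pixels'][:,:,::-1]);ims.append(f['pixels'][:,:,::-1])
E
```

```text
pics
0.0 [230.13636456 580.20558388 229.96532619] [ 0.16999213 -0.40137887 -0.4254112 ] 85.42892535132896
scene [[538.7216561521104, 0.0, 284.94500031309923], [0.0, 538.7216561521104, 222.10079095225038], [0.0, 0.0, 1.0]] [[0.844, -0.361, 0.397, 1171.129], [0.536, 0.546, -0.644, -1056.079], [0.016, 0.756, 0.654, 1165.444], [0.0, 0.0, 0.0, 1.0]] ['pixels', 'intrinsics', 'pose']
top [[415.8429325539351, 0.0, 273.9270684103576], [0.0, 415.8429325539351, 207.71085293419205], [0.0, 0.0, 1.0]] [[0.01, 0.982, -0.19, 297.928], [-1.0, 0.014, 0.017, 31.175], [0.019, 0.19, 0.982, 1248.498], [0.0, 0.0, 0.0, 1.0]] ['pixels', 'intrinsics', 'pose']
```

View pics/scene0.png

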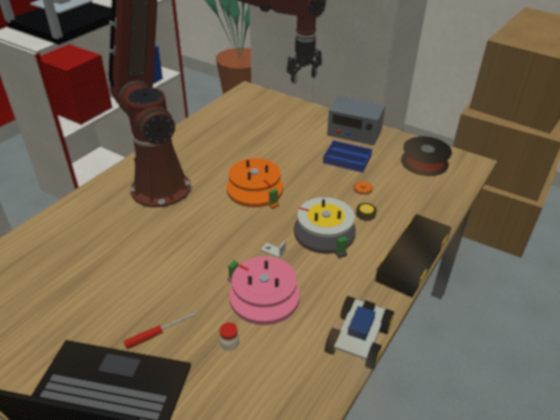

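View pics/top0.png

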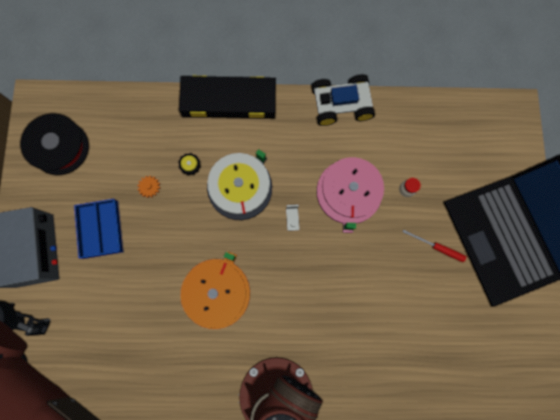

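Candidates by pixel in the top view: white/yellow wheel (239,185) with its green block at (261,155), orange at (215,293), pink at (351,190). The white/yellow one at scene (325,218) fits the description. Its red mark is at about top (243,208). Next I'll measure it and check with a close crop.

```bash
cat > h.py <<'E'
import numpy as np,cv2
from workcell import manip
def ray(f,uv):
    K=np.array(f['intrinsics']);T=np.array(f['pose'])
    uv=np.atleast_2d(uv).astype(float)
    d=np.c_[(uv[:,0]-K[0,2])/K[0,0],-(uv[:,1]-K[1,2])/K[1,1],-np.ones(len(uv))]@T[:3,:3].T
    return T[:3,3],d
def plane(f,uv,z):
    o,d=ray(f,uv);return (o+d*((z-o[2])/d[:,2])[:,None])[:,:2]
def pix(f,p):
    K=np.array(f['intrinsics']);T=np.array(f['pose'])
    c=(np.atleast_2d(p)-T[:3,3])@T[:3,:3]
    return np.c_[K[0,0]*c[:,0]/-c[:,2]+K[0,2],-K[1,1]*c[:,1]/-c[:,2]+K[1,2]]
def mask(f,col):
    h=cv2.cvtColor(f['pixels'],cv2.COLOR_RGB2HSV).astype(int);H,S,V=h[...,0],h[...,1],h[...,2]
    if col=='y':m=(H>20)&(H<35)&(S>170)&(V>110)
    if col=='g':m=(H>45)&(H<85)&(S>80)&(V>25)
    if col=='r':m=((H<8)|(H>172))&(S>110)&(V>80)
    return m
def near(m,c,r):
    v,u=np.nonzero(m);k=np.hypot(u-c[0],v-c[1])<r;return np.c_[u,v][k]
E
python3 - <<'E'
from h import *
fs={n:manip.grab_frame(n) for n in("scene","top")}
C={'scene':(325,216),'top':(239,184)};out=[]
R=[]
for n,f in fs.items():
    m=mask(f,'y');m2=np.zeros(m.shape,np.uint8);p=near(m,C[n],30);m2[p[:,1],p[:,0]]=255
    cs,_=cv2.findContours(m2,cv2.RETR_EXTERNAL,cv2.CHAIN_APPROX_NONE)
    hull=cv2.convexHull(max(cs,key=cv2.contourArea));e=cv2.fitEllipse(hull)
    hp=plane(f,hull[:,0],76);c,r=cv2.minEnclosingCircle(hp.astype(np.float32))
    q=plane(f,[e[0]],76)[0];print(n,'ellipse',e,'hub@76',q,'circ',c,r)
    R.append(ray(f,e[0]))
    rp=near(mask(f,'r'),e[0],40);gp=near(mask(f,'g'),e[0],45)
    a=plane(f,[rp.mean(0)],76)[0]-q;b=plane(f,[gp.mean(0)],60)[0]-q
    print(' red',len(rp),rp.mean(0),np.hypot(*a),np.degrees(np.arctan2(*a[::-1])),' green',len(gp),gp.mean(0),np.hypot(*b),np.degrees(np.arctan2(*b[::-1])))
    x,y=map(int,e[0]);crop=f['pixels'][y-50:y+50,x-60:x+60,::-1]
    out.append(cv2.resize(crop,None,fx=4,fy=4,interpolation=cv2.INTER_CUBIC)[:, :390])
(o1,d1),(o2,d2)=R;A=np.c_[d1[0],-d2[0]];t=np.linalg.lstsq(A,o2-o1,rcond=None)[0]
print('tri',o1+t[0]*d1[0],o2+t[1]*d2[0])
cv2.imwrite('pics/crop1.png',np.hstack(out))
E
```

```text
scene ellipse ((325.49749755859375, 214.66659545898438), (21.7355899810791, 35.322261810302734), 94.8880615234375) hub@76 [597.76026115 115.71227057] circ (596.90771484375, 116.91252136230469) 55.625553131103516
 red 9 [302.88888889 208.66666667] 75.92670598403632 -169.47015990612175  green 141 [341.29787234 244.24113475] 125.1527283814267 -38.05704777546764
top ellipse ((238.06130981445312, 182.5237579345703), (36.31021499633789, 37.423770904541016), 80.85494995117188) hub@76 [597.56643919 116.00848514] circ (597.6376342773438, 116.0803451538086) 55.19956970214844
 red 25 [242.84 207.32] 74.72496147611308 -167.90937138584815  green 76 [260.61842105 155.14473684] 109.67383356430344 -35.539309003536964
tri [597.61400486 116.01117367  75.72210211] [597.63572596 116.02810159  75.72887784]
```

View pics/crop1.png

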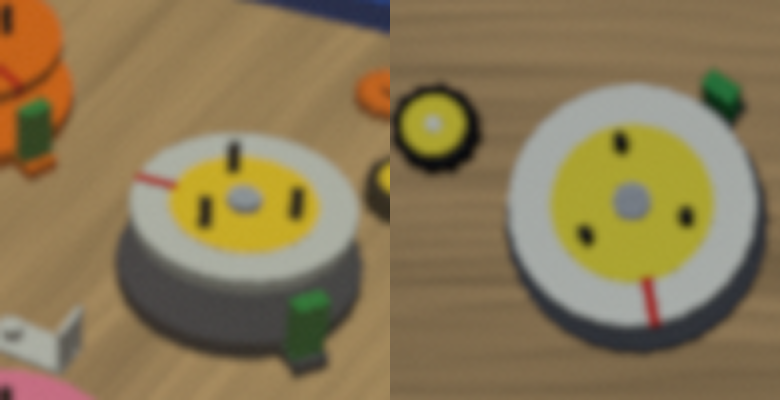

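Measurement is consistent: both views triangulate the hub to z=75.7, as the text says. Now I'll pin down the gate direction from the block's top face, shut the gripper, go to the start of the flick path and look.

```bash
cat >> h.py <<'E'
HUB=np.array([597.6,116.0]);A=np.radians(131.5)
RAD=np.array([np.cos(A),np.sin(A)]);TAN=np.array([np.sin(A),-np.cos(A)]) # clockwise
ROT=np.array([[TAN[0],-RAD[0] if 0 else TAN[1],0],[TAN[1],-TAN[0],0],[0,0,-1.]])
def P(s,r,z):return [*(HUB+s*TAN+r*RAD),z]
def angle(f,n):
    p=near(mask(f,'r'),pix(f,[[*HUB,76]])[0],40)
    if len(p)==0:return None
    q=plane(f,p,76)-HUB;k=(np.hypot(*q.T)>55)&(np.hypot(*q.T)<95);
    return (np.arctan2(*q[k].mean(0)[::-1]),k.sum()) if k.sum()>2 else None
E
python3 - <<'E'
from h import *
for n in("scene","top"):
    f=manip.grab_frame(n);p=near(mask(f,'g'),pix(f,[[*HUB,76]])[0],45)
    V=f['pixels'][p[:,1],p[:,0],1].astype(int);t=cv2.threshold(V.astype(np.uint8),0,255,cv2.THRESH_OTSU)[0]
    q=plane(f,p[V>t],68)-HUB;c=q.mean(0);print(n,t,(V>t).sum(),np.hypot(*c),np.degrees(np.arctan2(*c[::-1])),angle(f,n))
print(np.linalg.det(ROT))
for R in(ROT,ROT@np.diag([-1,-1,1.])):print(manip.solve_ik(P(-58,42,90),R))
R=min((ROT,ROT@np.diag([-1,-1,1.])),key=lambda R:abs(manip.solve_ik(P(-58,42,90),R)[5]))
np.save('R.npy',R)
manip.set_gripper(0)
manip.movep(P(-58,42,150),R);manip.move_l(P(-58,42,90),vel=80)
s=manip.sense();print(s['time'],s['ee_pos'],P(-58,42,90),s['opening'],s['force'])
o=[]
for n in("scene","top"):
    f=manip.grab_frame(n);x,y=pix(f,[[*HUB,76]])[0].astype(int)
    o.append(cv2.resize(f['pixels'][y-50:y+50,x-49:x+49,::-1],None,fx=4,fy=4))
    print(n,angle(f,n))
cv2.imwrite('pics/crop2.png',np.hstack(o))
E
```

```text
scene 86.0 38 112.22581432249311 -34.19969666520273 (np.float64(-2.9537057781444416), np.int64(9))
top 81.0 42 112.08795550658182 -34.06922442649479 (np.float64(-2.9326084453575625), np.int64(24))
0.9999999999999999
[ 7.36488970e-02  2.00837981e-01  1.92315784e+00 -4.44089210e-16
  1.01759683e+00 -6.50662743e-01]
[ 7.36488970e-02  2.00837981e-01  1.92315784e+00 -4.44089210e-16
  1.01759683e+00  2.49092991e+00]
3.9917 [526.82966197 109.03180261  90.34064444] [np.float64(526.330526169177), np.float64(109.02417747662531), 90] 0.13141500131936343 [-0.26538803 -0.31264348  0.22472561]
scene (np.float64(-2.9537057781444416), np.int64(9))
top (np.float64(1.2337480285313507), np.int64(240))
```

View pics/crop2.png

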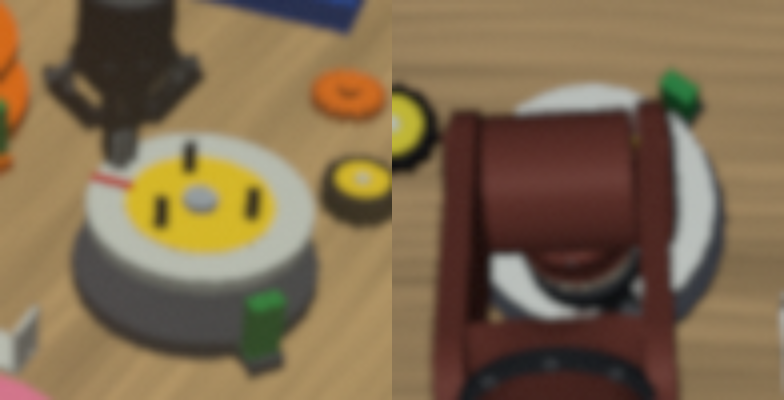

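The crop shows the shut fingertips at (120,150), behind the rear stud, with no obstruction in the scene view; the arm blocks the top view. The gate lies at −34.1°, and its radius of 112 mm is right in both views. Now the flick.

```bash
cat >> h.py <<'E'
_g={}
def ang(f):
    if 'q' not in _g:
        v,u=np.mgrid[150:290,270:390];uv=np.c_[u.ravel(),v.ravel()];q=plane(f,uv,76)-HUB
        r=np.hypot(*q.T);k=(r>64)&(r<90);_g['q']=(uv[k],q[k])
    uv,q=_g['q'];p=f['pixels'][uv[:,1],uv[:,0]].astype(int)
    w=np.clip(p[:,0]-p[:,1]-40,0,None)
    if w.sum()<100:return np.nan
    c=(q*w[:,None]).sum(0);return np.arctan2(c[1],c[0])-GATE
GATE=np.radians(-34.13)
def sample(n,dt):
    o=[]
    for _ in range(n):
        t=manip.sense()['time'];o.append((t,ang(manip.grab_frame('scene'))));manip.sleep(dt)
    return np.array(o)
E
python3 - <<'E'
from h import *
np.set_printoptions(precision=3,suppress=True)
print(ang(manip.grab_frame('scene')),-2.944-GATE)
manip.move_l(P(65,42,90),vel=110)
t=manip.sense()['time']
manip.move_l(P(65,42,112),vel=100)
d=sample(14,0.05);np.save('d0.npy',d)
print(t);print(d)
a=d[:,1];k=~np.isnan(a);print(np.polyfit(d[k,0],np.unwrap(a[k]),2),manip.sense()['force'])
E
```

```text
-2.361818425085464 -2.348319126294335
5.4083
[[ 5.775  3.08 ]
 [ 5.875  2.535]
 [ 5.975  1.994]
 [ 6.075  1.458]
 [ 6.175  0.921]
 [ 6.275  0.391]
 [ 6.375 -0.138]
 [ 6.475 -0.656]
 [ 6.575 -1.171]
 [ 6.675 -1.676]
 [ 6.775 -2.17 ]
 [ 6.875  3.63 ]
 [ 6.975  3.16 ]
 [ 7.075  2.698]]
[ 0.344 -9.575 46.904] [-0.719  0.603  0.754]
```

The wheel spins at about 5.4 rad/s. I'll move to hover over the rim and keep tracking.

```bash
python3 - <<'E'
from h import *
np.set_printoptions(precision=3,suppress=True)
manip.move_l(P(0,76,112),vel=150);manip.move_l(P(0,76,84),vel=80)
print(manip.sense()['ee_pos'],P(0,76,84))
d=sample(22,0.06);d=np.r_[np.load('d0.npy'),d];np.save('d0.npy',d)
k=~np.isnan(d[:,1]);d=d[k];print(d[14:])
f=manip.grab_frame('scene');x,y=pix(f,[[*HUB,76]])[0].astype(int)
cv2.imwrite('pics/crop3.png',cv2.resize(f['pixels'][y-60:y+60,x-70:x+70,::-1],None,fx=4,fy=4))
E
```

```text
[546.577 172.785  82.736] [np.float64(547.240876335604), np.float64(172.92063477996416), 84]
[[ 8.317  3.663]
 [ 8.425  3.249]
 [ 8.533  2.849]
 [ 8.642  2.451]
 [ 8.75   2.061]
 [ 8.858  1.674]
 [ 8.967  1.29 ]
 [ 9.075  0.907]
 [ 9.183  0.531]
 [ 9.292  0.164]
 [ 9.4   -0.204]
 [ 9.508 -0.564]
 [ 9.617 -0.919]
 [ 9.725 -1.267]
 [ 9.833 -1.608]
 [ 9.942 -1.949]
 [10.05  -2.274]
 [10.158  3.69 ]
 [10.267  3.374]
 [10.375  3.07 ]
 [10.483  2.77 ]
 [10.592  2.478]]
```

View pics/crop3.png

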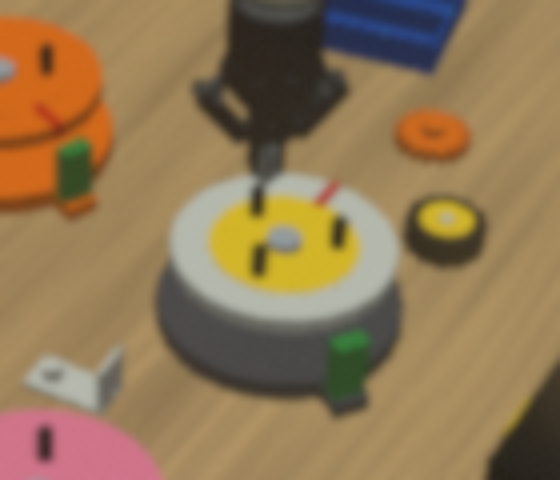

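Fingertip hovers over the rim at crop (265,160), and the stand is where it was. Now I'll fit the decay to predict the coming passes.

```bash
cat > fit.py <<'E'
from h import *
from scipy.optimize import least_squares
def model(p,t):  # dw/dt=-(a+b w), w>0, th = th0 - travelled
    th0,w0,a,b=p;b=max(b,1e-6);ts=np.log(1+b*w0/a)/b;t=np.minimum(t,ts)
    return th0-((w0+a/b)*(1-np.exp(-b*t))/b-a*t/b), np.maximum((w0+a/b)*np.exp(-b*t)-a/b,0)
def fit(d):
    d=d[~np.isnan(d[:,1])];t=d[:,0]-d[0,0]
    res=lambda p:(lambda e:np.arctan2(np.sin(e),np.cos(e)))(d[:,1]-model(p,t)[0])
    r=least_squares(res,[d[0,1],5.4,.3,.06],bounds=([-9,1,1e-3,1e-4],[9,9,2,1]));return r.x,d[0,0],r.fun.std()
E
python3 - <<'E'
from fit import *
d=np.load('d0.npy');p,t0,s=fit(d);print(p,s)
t=np.linspace(0,40,8001);th,w=model(p,t)
for k in range(-5,1):
    i=np.argmin(abs(th-2*np.pi*k));print(k,t[i]+t0,th[i]-2*np.pi*k,w[i])
print(th[-1]/2/np.pi,manip.sense()['time'])
E
```

```text
[3.10218673e+00 5.65674666e+00 3.43315293e-03 1.47000588e-01] 0.011619277901382244
-5 21.64 2.3486777980252782e-05 0.528100194559776
-4 14.84 -8.510652504156724e-05 1.475061604896312
-3 11.54 0.003729623452681352 2.4105837108195987
-2 9.335 0.007788411148267116 3.342382390916646
-1 7.680000000000001 -0.007706037208661698 4.2694184997101985
0 6.345000000000001 0.00977290024719979 5.200203106665196
-5.49181362470401 10.75
```

```bash
python3 - <<'E'
from fit import *
d=np.r_[np.load('d0.npy'),sample(16,0.11)];np.save('d0.npy',d)
for D in(d,d[20:]):
    p,t0,s=fit(D);print(p,s)
    t=np.linspace(0,40,8001);th,w=model(p,t);b=round(0)
    for k in range(-5,1):
        i=np.argmin(abs(th-2*np.pi*k));print(k,round(t[i]+t0,3),round(th[i]-2*np.pi*k,3),round(w[i],3))
    print(th[-1]/2/np.pi)
print(manip.sense()['time'])
E
```

```text
[3.09969435 5.64514464 0.06360503 0.13310764] 0.012332739396359866
-5 24.94 1.261 0.0
-4 15.085 0.003 1.295
-3 11.565 -0.0 2.355
-2 9.335 0.006 3.334
-1 7.68 -0.01 4.274
0 6.345 0.011 5.198
-4.799239911549742
[2.80884144e+00 6.20148572e+00 6.90561419e-01 1.00000001e-04] 1.5033513206903337
-5 17.947 6.396 0.0
-4 17.947 0.112 0.0
-3 13.717 -0.003 2.919
-2 11.937 0.005 4.149
-1 10.577 0.003 5.089
0 9.432 -0.0 5.88
-3.9820990302167685
13.2833
```

A light Coulomb term shows up: the pass at t≈15.1 (1.3 rad/s) is the last one and comes after four free passes, so I brake there.

```bash
python3 - <<'E'
from fit import *
manip.move_l(P(0,76,80.3),vel=40);s=manip.sense();print(s['time'],s['ee_pos'],s['force'])
d=np.load('d0.npy')
while True:
    d=np.r_[d,sample(1,0.02)]
    if d[-1,0]>14.65:break
np.save('d0.npy',d)
p,t0,sd=fit(d);e=d[-6:];m=model(p,e[:,0]-t0)[0];r=e[:,1]-m;r=np.arctan2(np.sin(r),np.cos(r)).mean()
t=np.linspace(0,30,30001);th,w=model(p,t);i=np.argmin(abs(th+r+8*np.pi));tc=t[i]+t0
now=manip.sense()['time'];print(p,sd,'resid',r,'cross',tc,w[i],'now',now)
manip.sleep(max(0,tc-0.14-now))
a=manip.sense()['time']
hit=manip.move_l(P(0,76,73),vel=50,force_limit=3)
s=manip.sense();print(a,s['time'],hit,s['ee_pos'],s['force'])
d=sample(4,0.05);print(d)
s=manip.sense();print(s['time'],s['ee_pos'],s['force'])
f=manip.grab_frame('scene');x,y=pix(f,[[*HUB,76]])[0].astype(int)
cv2.imwrite('pics/crop4.png',cv2.resize(f['pixels'][y-60:y+60,x-70:x+70,::-1],None,fx=4,fy=4))
E
```

```text
13.5333 [546.79303704 172.8327635   79.76034811] [ 0.11127419 -0.04655869 -0.04739066]
[3.09069681 5.62126954 0.09460173 0.12424056] 0.012201030560234447 resid 0.0006542029090547322 cross 15.164 1.2264983603843733 now 14.7333
15.025 15.325 False [548.41444364 173.08768079  73.89907774] [ 0.31996026 -0.62187121  4.73775987]
[[1.53250000e+01 1.24986543e-02]
 [1.54250000e+01 1.28566593e-02]
 [1.55250000e+01 1.48725974e-02]
 [1.56250000e+01 1.62975254e-02]]
15.725 [548.04012466 172.84262978  73.59902677] [ 0.53662791 -1.40701013  4.83314279]
```

View pics/crop4.png

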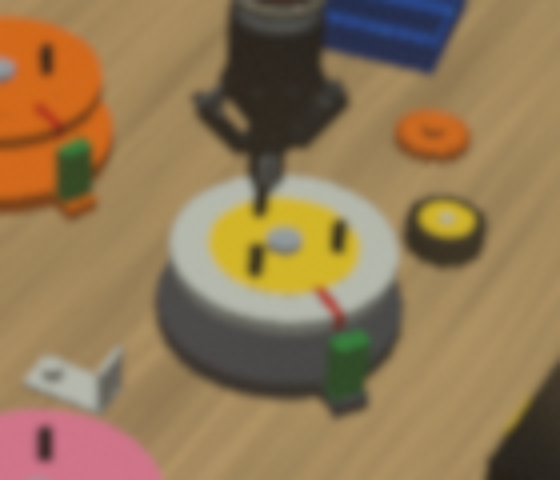

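The picture shows the red stripe ending at (342,322), right opposite the green block (348,345), with the fingertip at rest on the rim. Next: check that it has settled, then hand in.

```bash
python3 - <<'E'
from h import *
print(sample(4,0.2));s=manip.sense();print(s['time'],s['force'])
f=manip.grab_frame('scene');p=near(mask(f,'g'),pix(f,[[*HUB,76]])[0],45);V=f['pixels'][p[:,1],p[:,0],1]
q=(plane(f,p[V>86],68)-HUB).mean(0);print('block',np.hypot(*q),np.degrees(np.arctan2(q[1],q[0])))
manip.hand_in()
E
```

```text
[[15.775       0.01768178]
 [16.025       0.01726196]
 [16.275       0.0174177 ]
 [16.525       0.01747839]]
16.775 [ 0.9927066  -1.01325974  4.63830418]
block 112.60952394014583 -34.51724803909619
the job is handed in; nothing more can be done
```

The job is done and handed in at about 16.8 s, well inside the 54 s limit. I flicked the white and yellow wheel clockwise by one stud to about 5.5 rad/s. It then ran untouched while its red mark passed the green block four times.

I braked it with the shut fingertips on the white rim as the mark came round again, because the speed fit showed it would not reach the block another time.

**Last checks:**
- **Mark:** it stopped 0.017 rad (about 1.4 mm) from the block's centre line and held steady for the last 0.75 s measured.
- **Fingertip:** it is still resting on the rim, pressing with about 4.6 N.
- **Stand:** the green block re-measured at 112.6 mm and −34.5°, against 112.2 mm and −34.2° before. That difference is within measuring noise, so the stand has not moved noticeably.
- **Things around it:** the bracket, spare wheel, gear and tray looked unmoved in the pictures, though I did not measure them.

**Disagreed:** the 3 N stop for the brake press did not trigger, so the move ran its full, shallow length. That left the press slightly firmer than planned, at about 5 N. The press also crept the wheel by about 0.005 rad before it settled.

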